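# Slide the lidded pan to the middle hotplate ring

### The arm

A 6-joint arm with a two-finger parallel gripper is mounted at the origin on the work surface. World frame = base frame: x ahead of the robot, y to its left, z up, the work surface at z = 0. Lengths are in mm, angles in degrees, forces in N, time in s.
With the tool pointing down it reaches from about 300 to 850 mm from the base axis. Payload 4.2 kg.
Tool frame: the origin (TCP) lies midway between the tips of the shut fingers; the grasp point (between the pads) lies env.hold_point_z behind it (env.hold_point_z is the distance from the TCP to the grasp point, in mm); z points along the fingers, y is the line along which they close (so a half turn about z gives the same grasp; the last joint's range is limited). The gripper opens to 91 mm and grips with 3 to 60 N. Pads are 32 mm wide; open, the fingers measure 118 mm over their backs; the gripper's body (76 mm by 178 mm) begins 60 mm behind the grasp point.
Start: joints at [74.255, 18.312, 89.639, -0, 72.044, -1.146], TCP at [144.931, 556.451, 213.976] pointing down, gripper open.
Joint ranges: [-177.97, 177.97], [-48.28, 115.42], [12.27, 149.76], [-77.06, 257.06], [2.81, 150.46], [-146.56, 146.56]. Speed limits (degrees/s): [147.25, 147.25, 180, 180, 180, 180].

### API

Orientations are given as [roll, pitch, yaw] about the fixed x, y, z axes, in that order (R = Rz(yaw) Ry(pitch) Rx(roll)).
In Python, from workcell import env, viewer, spotter gives the robot as it stands.
- The arm moves only by the tool apply_moves, never from a script. Its arguments are lists of equal length, an entry for each row: "delta_pos": the shift along the world's x, y, z normalised to -1 to 1, where 1 is 120 mm, a list of three; "rot": the turn, a rotation vector about the world's x, y, z normalised to -1 to 1, where 1 is 1.5 rad, a list of three; "hand": the opening, from 0 (shut) to 1 (fully open). A call has 1 to 10 rows; each row is the pose to reach, as a shift and turn from the pose commanded when the call began; what a row does not reach only later rows make up. A row lasts 1/12 s, in which the tool goes at most 41.7 mm and 7.16 degrees, less where a joint would pass 70% of its speed; a pose out of reach is approached as far as the arm can. A call with a number of a shift or a turn outside -1 to 1 is refused whole. A call with a gripper value outside its range is refused whole. The fingers move at their own pace and stop on an object; "newtons" is the grip in N (left out, the last holds). Time passes only in rows, so rows that repeat a pose let the fingers close. It gives the time, the measured TCP pose, the force, the opening and the grip force at its end, in the units of the state.
- env.state(): the state, without advancing time (a new reading comes with each control period).
- viewer.grab_frame(name): name is "scene" or "top"; returns a dict with "pixels" (480x640x3 uint8, red, green, blue), "camera_matrix" (3x3 intrinsics, pixels), "R" (3x3) and "t" (3): a world point X has camera coordinates R X + t. Camera axes: x right, y down, z forward; pixel columns grow to the right and rows downward; lengths in mm; the calibration is good to about 2 mm. A picture is of the moment at which its call begins. There is no depth.
- env.job_done(): hands the job in; it is judged then, once.
Trained networks look in a picture, given as the dict that the camera call returned (one of the last four; its "shot" number tells which), for a name from the list of things; names that differ only in an ending like _2 or _b are one class to them, and where a whole thing is asked for, a point or a joint stands for the part that bears it (a point fixed in the world has none). Each returns a list of dicts, best first, with "score" (0 to 1); they miss things now and then, are a little off and sometimes report something else, mostly with a low value. They report only what shows in the picture. A call takes as long as a camera call.
- spotter.trace(picture, query): "mask" (480x640 bool, what is visible of it) and "box" ([centre column, centre row, width, height] in pixels, round what is visible of it).
- spotter.landmark_of(picture, query): "position" ([column, row] in pixels: a listed point, or the origin of a listed thing).
The state is a dict: "time_s": time; "qpos": joint angles; "qvel": joint speeds; "effort": joint torques, N m; "ee_pos": TCP position; "ee_rot": TCP orientation; "force": force on the tool from outside, world axes, zero at the start; "torque": the same for the moment, N m; "gripper_width": finger opening in mm; "gripper_force": force on a finger pad.
Only numpy, scipy, OpenCV 4.12 (cv2) and the standard library are available. Lean on these libraries where they do the work, as an engineer would, in place of code of your own. Each camera call takes 0.05 s, during which the arm holds its last target. There are 200 camera calls.

### The job

Slide the wide steel pan with the long handle sideways across the hotplate onto the empty middle ring, centred in it, without lifting it off the glass. Leave its handle pointing to the front of the hotplate as it is now, and leave the narrow pot on the other end ring where it stands.

Things in the scene. Friction and masses are not known exactly. Their poses are not given: they have to be found in the camera images.
- pan_center (a point): The wide pan: low round steel pan, 116 mm across, about 0.6 kg, lid (120 mm) fixed to it, one long steel handle. Stands on the left or right end ring. Point: on its axis, 50 mm above its underside (half-way up). z up; -x points along the handle, a 12 mm round bar ending 155 mm from the axis, about level with this point.
- pan_grip (a point): Middle of the black upright bar grip on top of the pan's lid, on the pan's axis: 50 mm long (x, in line with the handle), 16 mm thick (y), 40 mm high (z up). This point is 20 mm above the lid's top, 20 mm below the grip's top and 83 mm above the pan's underside.
- middle_ring (a point): Centre, on the glass, of the middle of three printed grey circles (140 mm across, 155 mm apart in a row) on the hotplate: a fixed white box with dark glass top, 300 x 500 mm, 42 mm high. z up, y along the row, -x to its front (three black knobs, robot side). Middle ring is empty. Two small white crucibles stand on the glass 140 mm behind (+x) the row.
- pot_center (a point): Bystander: narrower steel pot, 84 mm across its lid, 100 mm high over its small round black knob, no long handle, on the end ring opposite the pan. Point: on its axis, 50 mm above its underside. To be left alone.

How it is judged:
By the outcome, as a careful person would: the job done as asked, in the order asked, and still so for the second after the job is handed in, with the robot touching nothing.
It also fails if it takes over 32 s, if anything falls off the work surface, if the arm or the gripper's body presses on something with over 40 N, if the wrist force passes 120 N, or if a joint passes its speed limit or range.

## Working session

There is one attempt and no reset: what is moved stays moved. The work goes in short steps, Python scripts to look and compute and a tool call to move; the robot and the scene stay as the last step left them, time stands still between calls to the robot, and variables do not carry over. Pictures are saved under pics/ and viewed, at most 10 in all, crops included, and the job is handed in when it is done.

Besides the shell and the picture viewer there is one more tool, called after "Request:" as name(argument=value, ...) on one line, values as JSON. apply_moves: Moves the arm, as the interface text tells. Its arguments: {"type":"object","properties":{"delta_pos":{"type":"array"},"rot":{"type":"array"},"hand":{"type":"array"},"newtons":{"type":"number"}},"required":["delta_pos","rot","hand"]}

```bash
mkdir -p pics; cat > h.py <<'E'
import numpy as np, cv2
from workcell import env, viewer, spotter
def tri(pics,q):
    A=[];b=[]
    out=[]
    for n,p in pics.items():
        r=spotter.landmark_of(p,q)
        if not r: out.append((n,None)); continue
        out.append((n,np.round(r[0]['position'],1).tolist(),round(float(r[0]['score']),2)))
        P=np.array(p['camera_matrix'])@np.c_[p['R'],p['t']]
        u,v=r[0]['position']
        for m in (u*P[2]-P[0], v*P[2]-P[1]):
            m=m/np.linalg.norm(m[:3]);A.append(m[:3]);b.append(-m[3])
    X=None;res=None
    if len(A)>=4:
        X=np.linalg.lstsq(np.array(A),np.array(b),rcond=None)[0];res=np.abs(np.array(A)@X-b).max()
        X=np.round(X,1)
    print(q,out,X,res)
    return X
def onplane(p,uv,z):
    P=np.array(p['camera_matrix'])@np.c_[p['R'],p['t']]
    H=np.c_[P[:,0],P[:,1],P[:,2]*z+P[:,3]]
    x=np.linalg.solve(H,[uv[0],uv[1],1]);return np.round(x[:2]/x[2],1)
def proj(p,X):
    x=np.array(p['camera_matrix'])@(np.array(p['R'])@X+p['t']);return x[:2]/x[2]
E
python3 - <<'E'
from h import *
pics={n:viewer.grab_frame(n) for n in('scene','top')}
for n,p in pics.items(): cv2.imwrite(f'pics/{n}0.png',p['pixels'][:,:,::-1])
for q in('pan_center','pan_grip','middle_ring','pot_center'):
    tri(pics,q)
    for n in pics:
        r=spotter.landmark_of(pics[n],q)
        z={'pan_center':92,'pan_grip':125,'middle_ring':42,'pot_center':92}[q]
        for k in r[:2]: print(n,onplane(pics[n],k['position'],z),k['score'])
print(env.hold_point_z,env.state())
E
```

```text
pan_center [('scene', [205.8, 278.7], 0.97), ('top', [411.9, 295.8], 0.76)] [ 507.2 -131.4   90.1] 1.5924984077314193
scene [ 507.8 -133.1] 0.97
top [ 507.7 -129.5] 0.76
pan_grip [('scene', [204.8, 265.9], 0.87), ('top', [417.4, 293.5], 0.88)] [ 509.2 -130.9  121.5] 0.4453977355716958
scene [ 512.1 -131. ] 0.87
scene [585.6  -6.9] 0.34
top [ 508.7 -130.5] 0.88
middle_ring [('scene', [313.7, 267.3], 0.78), ('top', [313.3, 279.6], 0.8)] [533.7  21.7  46.5] 0.29636029496197125
scene [530.9  23.6] 0.78
top [534.1  21.4] 0.8
pot_center [('scene', [411.3, 217.5], 0.76), ('top', [214.2, 258.8], 0.85)] [557.  175.1  96.3] 0.9898322585474375
scene [554.4 178.7] 0.76
top [557.1 175. ] 0.85
18.8 {'time_s': 0.9, 'qpos': array([ 7.42564941e+01,  1.83100035e+01,  8.96385833e+01, -4.11209796e-04,
        7.20428889e+01, -1.14556114e+00]), 'qvel': array([-0.01853053,  0.18371339, -0.01280025,  0.06246066,  0.00786384,
        0.07609615]), 'effort': array([-7.37308928e-04, -4.12347579e+01, -2.32230806e+01,  7.28072715e-02,
        3.76484462e-02,  9.15998839e-06]), 'ee_pos': array([144.92448184, 556.46163608, 213.9977851 ]), 'ee_rot': array([1.79991485e+02, 5.61541932e-04, 1.65402182e+02]), 'force': array([ 0.3111338 , -0.71397288, -0.26624351]), 'torque': array([ 0.02154298, -0.00025416, -0.04952575]), 'gripper_force': 0.0, 'gripper_width': 91.38569274218416}
```

View pics/scene0.png

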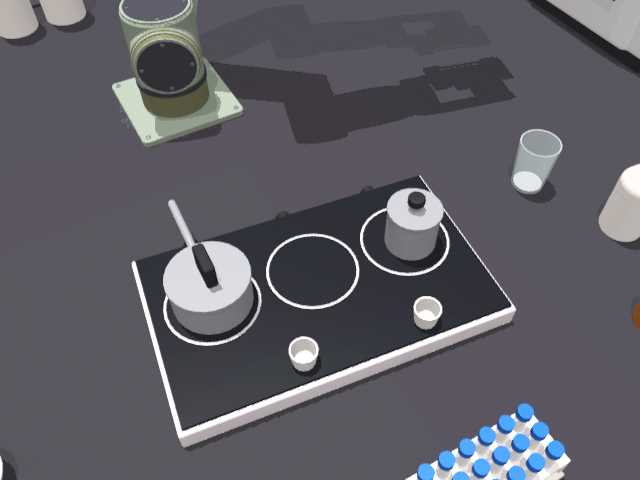

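View pics/top0.png

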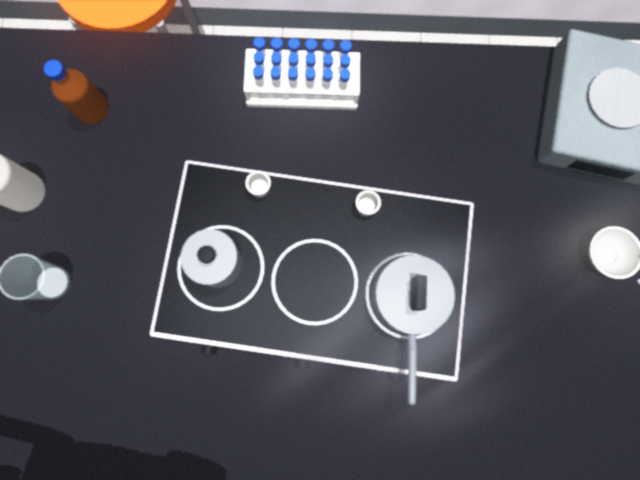

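The scene view shows the pan at (205,280), the empty ring at (313,270) and the pot at (413,225). The top view has them at (415,292), (315,282) and (210,257), with the pan's handle running to (412,403). The networks agree with both pictures. Next I'll refine the ring centre, row direction, and pan axis and yaw.

```bash
python3 - <<'E'
from h import *
from scipy.optimize import least_squares
pics={n:viewer.grab_frame(n) for n in('scene','top')}
O=np.array([534,22.])
for n,p in pics.items():
    g=cv2.cvtColor(p['pixels'],cv2.COLOR_RGB2GRAY)
    # rectified view of plane z at 1px/mm : world x=400+row.., y
    def rect(z,x0,y0,w,h,s=2):
        P=np.array(p['camera_matrix'])@np.c_[p['R'],p['t']]
        H=np.c_[P[:,0],P[:,1],P[:,2]*z+P[:,3]]@np.array([[1/s,0,x0],[0,1/s,y0],[0,0,1]])
        return cv2.warpPerspective(g,H,(w*s,h*s),flags=cv2.INTER_LINEAR|cv2.WARP_INVERSE_MAP)
    im=rect(42,O[0]-100,O[1]-100,200,200)
    ys,xs=np.where(im>110); X=np.c_[xs/2+O[0]-100,ys/2+O[1]-100]
    c=O.copy()
    for tol in(8,5,3,3):
        r=np.hypot(*(X-c).T); S=X[abs(r-70)<tol]
        f=least_squares(lambda q:np.hypot(S[:,0]-q[0],S[:,1]-q[1])-q[2],[*c,70],loss='soft_l1');c=f.x[:2]
    print(n,'ring',f.x,len(S))
    for zz in (92,):
        im=rect(zz,340,-180,105,100)
        pts=[]
        for xc in range(358,436,6):
            col=im[:,(xc-340)*2].astype(float)
            pts.append((xc,)+tuple(np.round([ -180+np.average(np.arange(200),weights=np.clip(col-np.median(col)-35,0,None)+1e-9)/2,col.max()],1)))
        print(n,pts)
    for q in('pan_center','pan_grip'):
        r=spotter.trace(p,q)
        if r: 
            print(n,q,r[0]['box'],r[0]['score'])
            if n=='top':
                m=r[0]['mask'].astype(np.uint8);v=p['pixels'].copy();v[m>0,0]=255
                if q=='pan_center': mo=cv2.morphologyEx(m,cv2.MORPH_OPEN,np.ones((21,21),np.uint8));cs=max(cv2.findContours(mo,0,1)[0],key=cv2.contourArea);(a,b),rr=cv2.minEnclosingCircle(cs);print((a,b),rr,onplane(p,(a,b),42+63))
    if n=='top':
        for a in ([187,162],[472,204],[152,335],[457,380]): print(a,onplane(p,a,42))
        cv2.imwrite('pics/topc.png',cv2.resize(p['pixels'][230:420,340:500,::-1],None,fx=3,fy=3))
E
```

```text
scene ring [532.69344705  20.03263207  68.92977513] 6608
scene [(358, np.float64(-124.1), np.float64(219.0)), (364, np.float64(-124.4), np.float64(220.0)), (370, np.float64(-124.6), np.float64(220.0)), (376, np.float64(-125.3), np.float64(221.0)), (382, np.float64(-125.3), np.float64(220.0)), (388, np.float64(-125.6), np.float64(220.0)), (394, np.float64(-125.8), np.float64(220.0)), (400, np.float64(-126.0), np.float64(220.0)), (406, np.float64(-126.4), np.float64(221.0)), (412, np.float64(-126.9), np.float64(220.0)), (418, np.float64(-127.0), np.float64(221.0)), (424, np.float64(-127.3), np.float64(235.0)), (430, np.float64(-127.7), np.float64(232.0))]
scene pan_center [209.6, 266.8, 92.4, 133.0] 0.58
scene pan_grip [208.6, 270.1, 93.1, 132.9] 0.8
top ring [531.75784102  19.62969836  69.92681912] 10068
top [(358, np.float64(-127.6), np.float64(219.0)), (364, np.float64(-127.8), np.float64(221.0)), (370, np.float64(-128.0), np.float64(222.0)), (376, np.float64(-128.1), np.float64(219.0)), (382, np.float64(-128.3), np.float64(218.0)), (388, np.float64(-162.9), np.float64(253.0)), (394, np.float64(-138.4), np.float64(247.0)), (400, np.float64(-97.8), np.float64(252.0)), (406, np.float64(-129.0), np.float64(212.0)), (412, np.float64(-129.2), np.float64(211.0)), (418, np.float64(-129.3), np.float64(212.0)), (424, np.float64(-129.5), np.float64(210.0)), (430, np.float64(-129.6), np.float64(194.0))]
top pan_center [413.0, 330.1, 88.2, 146.9] 0.86
(412.8826599121094, 294.9081726074219) 41.62256622314453 [ 508.1 -128.2]
top pan_grip [412.8, 330.1, 83.7, 150.8] 0.81
[187, 162] [729.2 241. ]
[472, 204] [ 669.3 -244.7]
[152, 335] [439.4 276. ]
[457, 380] [ 379.9 -210.6]
```

View pics/topc.png

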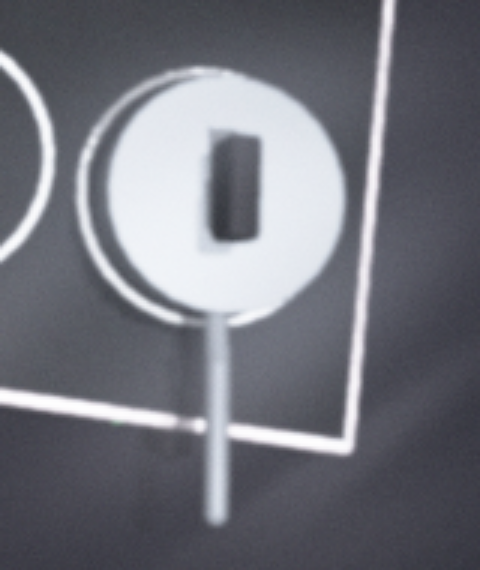

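The crop shows the pan sitting slightly off-centre in its end ring, with its grip bar at about (236,187) lined up with the handle. Measurements:
- **Pan axis:** about (508.5, −131), yaw about −2°.
- **Middle ring:** about (532, 20).
- **Row direction:** hotplate yaw about −7°.

I'll approach in legs at z 214.

Request:
apply_moves(delta_pos=[[0.125,-0.24,0],[0.25,-0.48,0],[0.375,-0.72,0],[0.505,-0.954,0]], rot=[[0,0,0.04],[0,0,0.08],[0,0,0.11],[0,0,0.147]], hand=[1,1,1,1])

```text
time_s: 1.53
ee_pos: [205.8, 440.6, 213.9]
ee_rot: [-180.0, 0.0, 178.2]
force: [1.3, -1.1, 0.9]
gripper_width: 91.6
gripper_force: 0.0
```

Request:
apply_moves(delta_pos=[[0.125,-0.24,0],[0.25,-0.48,0],[0.375,-0.72,0],[0.505,-0.954,0]], rot=[[0,0,0],[0,0,0],[0,0,0],[0,0,0]], hand=[1,1,1,1])

```text
time_s: 1.87
ee_pos: [266.4, 326.0, 214.1]
ee_rot: [180.0, 0.0, 178.1]
force: [1.0, 0.3, 0.4]
gripper_width: 91.0
gripper_force: 0.0
```

Request:
apply_moves(delta_pos=[[0.125,-0.24,0],[0.25,-0.48,0],[0.375,-0.72,0],[0.505,-0.954,0]], rot=[[0,0,0],[0,0,0],[0,0,0],[0,0,0]], hand=[1,1,1,1])

```text
time_s: 2.2
ee_pos: [327.1, 211.5, 214.2]
ee_rot: [180.0, 0.0, 178.1]
force: [0.5, -0.2, -0.1]
gripper_width: 91.4
gripper_force: 0.0
```

Request:
apply_moves(delta_pos=[[0.125,-0.24,0],[0.25,-0.48,0],[0.375,-0.72,0],[0.505,-0.954,0]], rot=[[0,0,0],[0,0,0],[0,0,0],[0,0,0]], hand=[1,1,1,1])

```text
time_s: 2.53
ee_pos: [387.7, 97.0, 214.3]
ee_rot: [180.0, 0.0, 178.0]
force: [0.4, 0.9, -0.7]
gripper_width: 91.4
gripper_force: 0.0
```

Request:
apply_moves(delta_pos=[[0.125,-0.24,0],[0.25,-0.48,0],[0.375,-0.72,0],[0.505,-0.954,0]], rot=[[0,0,0],[0,0,0],[0,0,0],[0,0,0]], hand=[1,1,1,1])

```text
time_s: 2.87
ee_pos: [448.4, -17.6, 214.2]
ee_rot: [180.0, 0.0, 178.0]
force: [1.3, 1.0, 1.2]
gripper_width: 91.3
gripper_force: 0.0
```

Fast and accurate. Now I'll go over the grip and lower to z 160.

Request:
apply_moves(delta_pos=[[0.17,-0.32,0],[0.34,-0.64,0],[0.505,-0.945,0],[0.505,-0.945,-0.2],[0.505,-0.945,-0.45],[0.505,-0.945,-0.45]], rot=[[0,0,0],[0,0,0],[0,0,0],[0,0,0],[0,0,0],[0,0,0]], hand=[1,1,1,1,1,1])

```text
time_s: 3.37
ee_pos: [505.2, -129.3, 155.0]
ee_rot: [179.8, -0.6, 177.9]
force: [-1.0, 1.0, -0.4]
gripper_width: 91.1
gripper_force: 0.0
```

```bash
python3 - <<'E'
from h import *
p=viewer.grab_frame('scene');t=viewer.grab_frame('top')
s=env.state();print(s['ee_pos'],s['ee_rot'])
a=cv2.resize(p['pixels'][180:340,120:320,::-1],None,fx=2,fy=2);b=cv2.resize(t['pixels'][220:380,320:520,::-1],None,fx=2,fy=2)
cv2.imwrite('pics/c1.png',np.hstack([a,b]))
for q in('pan_center','pan_grip'):tri({'scene':p,'top':t},q)
E
```

```text
[ 507.94056377 -129.20169722  159.62079356] [ 1.79961743e+02 -1.31126370e-01  1.78030105e+02]
pan_center [('scene', [209.0, 279.2], 0.82), ('top', [412.9, 293.9], 0.75)] [ 510.8 -130.3   92.6] 0.7119343230718727
pan_grip [('scene', [206.0, 265.6], 0.84), ('top', [417.0, 293.7], 0.56)] [ 509.1 -129.7  121.4] 1.0263452236560369
```

View pics/c1.png

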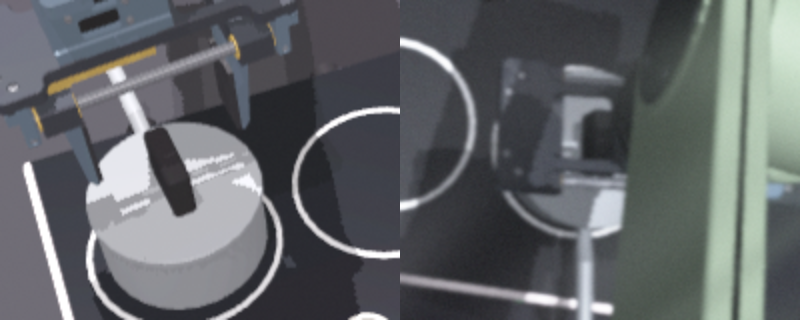

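The left half shows the finger tips at about (95,180) and (240,125), either side of the grip bar at (170,170). The right half is partly hidden by the arm, but it agrees. I'll go down and grip.

Request:
apply_moves(delta_pos=[[0.005,-0.01,-0.13],[0.005,-0.01,-0.26],[0.005,-0.01,-0.34],[0.005,-0.01,-0.39],[0.005,-0.01,-0.39],[0.005,-0.01,-0.39]], rot=[[0,0,0],[0,0,0],[0,0,0],[0,0,0],[0,0,0],[0,0,0]], hand=[1,1,1,1,1,1])

```text
time_s: 4.17
ee_pos: [509.5, -130.5, 113.7]
ee_rot: [-180.0, 0.0, 178.1]
force: [-0.6, -0.2, -0.6]
gripper_width: 91.2
gripper_force: 0.0
```

Request:
apply_moves(delta_pos=[[0,0,0],[0,0,0],[0,0,0],[0,0,0],[0,0,0],[0,0,0],[0,0,0],[0,0,0],[0,0,0],[0,0,0]], rot=[[0,0,0],[0,0,0],[0,0,0],[0,0,0],[0,0,0],[0,0,0],[0,0,0],[0,0,0],[0,0,0],[0,0,0]], hand=[0.4,0.3,0.2,0,0,0,0,0,0,0], newtons=20)

```text
time_s: 5.0
ee_pos: [509.1, -130.6, 113.1]
ee_rot: [180.0, -0.0, 178.0]
force: [1.0, 1.2, -0.1]
gripper_width: 27.7
gripper_force: 0.0
```

Request:
apply_moves(delta_pos=[[0,0,0],[0,0,0],[0,0,0],[0,0,0],[0,0,0],[0,0,0]], rot=[[0,0,0],[0,0,0],[0,0,0],[0,0,0],[0,0,0],[0,0,0]], hand=[0,0,0,0,0,0], newtons=20)

```text
time_s: 5.5
ee_pos: [509.2, -130.8, 113.2]
ee_rot: [-180.0, 0.0, 178.0]
force: [0.4, -2.9, -0.9]
gripper_width: 15.8
gripper_force: 20.0
```

Gripped: width 15.8 mm at 20 N. I'll slide at constant height in two halves.

Request:
apply_moves(delta_pos=[[0.006,0.04,0],[0.017,0.11,0],[0.03,0.2,0],[0.046,0.3,0],[0.061,0.4,0],[0.075,0.49,0],[0.086,0.56,0],[0.093,0.61,0],[0.096,0.625,0],[0.096,0.625,0]], rot=[[0,0,0],[0,0,0],[0,0,0],[0,0,0],[0,0,0],[0,0,0],[0,0,0],[0,0,0],[0,0,0],[0,0,0]], hand=[0,0,0,0,0,0,0,0,0,0])

```text
time_s: 6.33
ee_pos: [520.8, -54.3, 113.2]
ee_rot: [179.9, 0.0, 178.1]
force: [0.6, 1.5, 1.3]
gripper_width: 16.3
gripper_force: 20.0
```

```bash
python3 - <<'E'
from h import *
s=env.state();print(s['ee_pos'],s['ee_rot'],s['force'],s['torque'],s['gripper_width'])
E
```

```text
[520.82675598 -54.26266317 113.23304711] [1.79912146e+02 8.96591691e-03 1.78066976e+02] [0.55163563 1.52601773 1.26705758] [ 0.01577433 -0.02765496  0.01932173] 16.312979648271938
```

Request:
apply_moves(delta_pos=[[0.006,0.04,0],[0.017,0.11,0],[0.03,0.2,0],[0.046,0.3,0],[0.061,0.4,0],[0.075,0.49,0],[0.086,0.56,0],[0.093,0.605,0],[0.095,0.62,0],[0.095,0.62,0]], rot=[[0,0,0],[0,0,0],[0,0,0],[0,0,0],[0,0,0],[0,0,0],[0,0,0],[0,0,0],[0,0,0],[0,0,0]], hand=[0,0,0,0,0,0,0,0,0,0])

```text
time_s: 7.17
ee_pos: [532.3, 19.9, 113.2]
ee_rot: [179.9, 0.0, 178.1]
force: [0.3, 0.6, 1.8]
gripper_width: 15.9
gripper_force: 20.0
```

```bash
python3 - <<'E'
from h import *
p=viewer.grab_frame('scene');t=viewer.grab_frame('top')
s=env.state();print(s['ee_pos'],s['ee_rot'],s['force'],s['gripper_width'])
a=cv2.resize(p['pixels'][160:340,220:420,::-1],None,fx=2,fy=2);b=cv2.resize(t['pixels'][220:400,230:430,::-1],None,fx=2,fy=2)
cv2.imwrite('pics/c2.png',np.hstack([a,b]))
for q in('pan_center','pan_grip','pot_center','middle_ring'):tri({'scene':p,'top':t},q)
E
```

```text
[532.32707009  19.77759804 113.27187757] [1.79882552e+02 3.31707283e-02 1.78006434e+02] [0.03242337 2.06268735 1.40445996] 15.876068045819807
pan_center [('scene', [312.7, 246.7], 0.55), ('top', None)] None None
pan_grip [('scene', [312.0, 235.7], 0.57), ('top', None)] None None
pot_center [('scene', [411.2, 218.4], 0.8), ('top', [213.7, 259.2], 0.61)] [556.6 176.   93.4] 0.6182730164465511
middle_ring [('scene', None), ('top', None)] None None
```

View pics/c2.png

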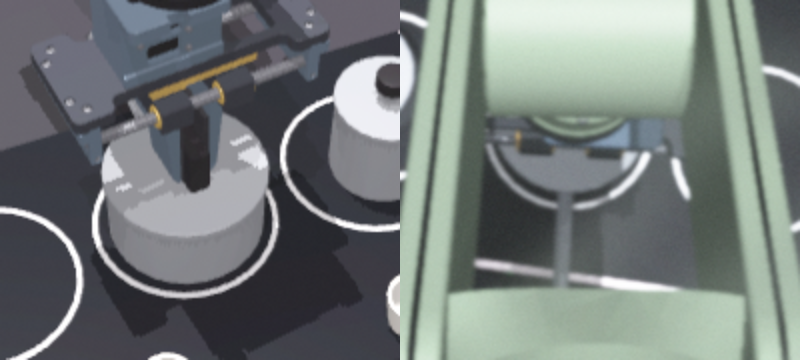

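The pan looks centred in the middle ring (left half, about (185,215)), with its handle to the front and the pot unmoved. I'll release, rise and clear the view.

Request:
apply_moves(delta_pos=[[0,0,0],[0,0,0],[0,0,0],[0,0,0],[0,0,0],[0,0,0],[0,0,0.1],[0,0,0.35],[0,0,0.65],[0,0,0.9]], rot=[[0,0,0],[0,0,0],[0,0,0],[0,0,0],[0,0,0],[0,0,0],[0,0,0],[0,0,0],[0,0,0],[0,0,0]], hand=[0.6,0.6,0.6,0.6,0.6,0.6,0.6,0.6,0.6,0.6])

```text
time_s: 8.5
ee_pos: [532.0, 18.8, 222.9]
ee_rot: [-180.0, 0.0, 178.0]
force: [0.7, -0.1, 0.3]
gripper_width: 54.7
gripper_force: 0.0
```

Request:
apply_moves(delta_pos=[[-0.24,-0.24,0],[-0.48,-0.48,0],[-0.72,-0.72,0],[-0.95,-0.95,0]], rot=[[0,0,0],[0,0,0],[0,0,0],[0,0,0]], hand=[0.6,0.6,0.6,0.6])

```text
time_s: 8.83
ee_pos: [416.4, -96.1, 221.2]
ee_rot: [-180.0, -0.0, 178.1]
force: [-0.4, -0.8, -0.5]
gripper_width: 54.6
gripper_force: 0.0
```

Request:
apply_moves(delta_pos=[[-0.05,-0.3,0],[-0.1,-0.6,0],[-0.1,-0.9,0],[-0.1,-1,0]], rot=[[0,0,0],[0,0,0],[0,0,0],[0,0,0]], hand=[0.6,0.6,0.6,0.6])

```text
time_s: 9.17
ee_pos: [405.6, -219.1, 221.5]
ee_rot: [-179.9, 0.1, 177.9]
force: [0.8, -0.1, 0.6]
gripper_width: 54.6
gripper_force: 0.0
```

Request:
apply_moves(delta_pos=[[-0.05,-0.3,0],[-0.1,-0.6,0],[-0.1,-0.9,0],[-0.1,-1,0]], rot=[[0,0,0],[0,0,0],[0,0,0],[0,0,0]], hand=[0.6,0.6,0.6,0.6])

```text
time_s: 9.5
ee_pos: [393.9, -339.1, 221.0]
ee_rot: [-179.9, 0.0, 177.9]
force: [0.2, -0.3, 0.3]
gripper_width: 54.5
gripper_force: 0.0
```

```bash
python3 - <<'E'
from h import *
pics={n:viewer.grab_frame(n) for n in('scene','top')}
p,t=pics['scene'],pics['top']
a=cv2.resize(p['pixels'][160:340,220:420,::-1],None,fx=2,fy=2);b=cv2.resize(t['pixels'][220:400,230:430,::-1],None,fx=2,fy=2)
cv2.imwrite('pics/c3.png',np.hstack([a,b]))
for q in('pan_center','pan_grip','pot_center'):tri(pics,q)
r=spotter.trace(t,'pan_center')[0];m=r['mask'].astype(np.uint8)
mo=cv2.morphologyEx(m,cv2.MORPH_OPEN,np.ones((21,21),np.uint8));cs=max(cv2.findContours(mo,0,1)[0],key=cv2.contourArea);(u,v),rr=cv2.minEnclosingCircle(cs);print(onplane(t,(u,v),105),rr)
for n,p in pics.items():
    g=cv2.cvtColor(p['pixels'],cv2.COLOR_RGB2GRAY);P=np.array(p['camera_matrix'])@np.c_[p['R'],p['t']]
    H=np.c_[P[:,0],P[:,1],P[:,2]*92+P[:,3]]@np.array([[.5,0,370],[0,.5,-20],[0,0,1]])
    im=cv2.warpPerspective(g,H,(210,160),flags=1|cv2.WARP_INVERSE_MAP).astype(float)
    print(n,[(x,round(-20+np.average(np.arange(160),weights=np.clip(c-np.median(c)-35,0,None)+1e-9)/2,1)) for x in range(384,460,9) for c in [im[:,(x-370)*2]]])
print(env.state()['ee_pos'],env.state()['time_s'])
E
```

```text
pan_center [('scene', [312.1, 249.4], 0.67), ('top', [312.0, 277.1], 0.66)] [532.4  22.5  87.8] 1.5919646306502955
pan_grip [('scene', [312.9, 233.8], 0.78), ('top', [314.9, 274.4], 0.77)] [533.5  20.9 124.7] 0.9119939790930403
pot_center [('scene', [411.8, 220.7], 0.74), ('top', [212.6, 261.4], 0.83)] [554.5 179.6  84.1] 0.822030873310041
[531.7  20.2] 39.87876892089844
scene [(384, np.float64(27.2)), (393, np.float64(26.8)), (402, np.float64(26.3)), (411, np.float64(25.8)), (420, np.float64(25.4)), (429, np.float64(25.0)), (438, np.float64(24.5)), (447, np.float64(23.9)), (456, np.float64(22.8))]
top [(384, np.float64(24.6)), (393, np.float64(24.3)), (402, np.float64(23.8)), (411, np.float64(2.2)), (420, np.float64(43.6)), (429, np.float64(22.9)), (438, np.float64(22.5)), (447, np.float64(22.2)), (456, np.float64(21.9))]
[ 394.27209796 -333.95113239  221.40125883] 9.95
```

View pics/c3.png

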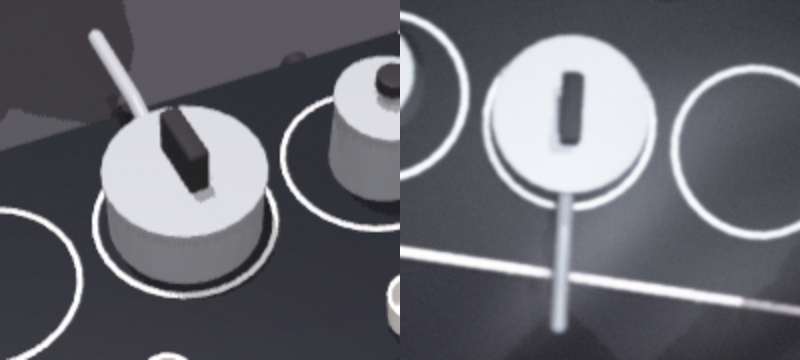

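The picture shows the pan centred in the middle ring, with its handle to the front at the same yaw and the pot untouched. The measured axis is about (532, 20.3), against a ring centre of about (532, 20). The arm is clear, so I'm handing in.

```bash
python3 -c "
from workcell import env
print(env.job_done())"
```

```text
the job is handed in; nothing more can be done
None
```

I slid the pan onto the middle ring without lifting it, centred to about 1–2 mm by the cameras, with its handle still pointing to the front and the pot left where it stood. I handed the job in at about 10 s with the arm clear; no verdict came back.

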